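# Unlock the steel medicine box and hold the key turned

## Robot

A 6-joint arm with a two-finger parallel gripper is mounted at the origin on the work surface. World frame = base frame: x ahead of the robot, y to its left, z up, the work surface at z = 0. Lengths are in m, angles in rad, forces in N, time in s.
With the tool pointing down it reaches from about 0.225 to 0.875 m from the base axis. Payload 3.4 kg.
Tool frame: the origin (TCP) lies at the very end of the fingers, on their centre line; the grasp point (between the pads) lies 19 mm behind it; z points along the fingers, y is the line along which they close (so a half turn about z gives the same grasp; the last joint's range is limited). The gripper opens to 85 mm and grips with 20 to 120 N. Pads are 22 mm wide; open, the fingers measure 114 mm over their backs; the gripper's body (76 mm by 85 mm) begins 54 mm behind the grasp point. The pads swing forward as they close: fully open they stand 13 mm farther back than shut.
Start: joints at [-1.285, 0.276, 1.505, -0, 1.361, -0.121], TCP at [0.228, -0.528, 0.231] pointing down, gripper open.
Joint ranges: [-2.89, 2.89], [-0.75, 2.08], [0.22, 2.7], [-1.18, 4.32], [0.11, 2.71], [-2.7, 2.7]. Speed limits (rad/s): [2.57, 2.57, 3.14, 3.14, 3.14, 3.14].

## Interface

Orientations are given as a unit quaternion [w, x, y, z].
In Python, from rig import get_state, optics, sign_off gives the robot as it stands.
- The arm moves only by the tool send_rows, never from a script. Its argument "increments" is a list of rows, each an object with "gripper": the gripper's target within -1 to 1 (shut at 1, half-way at 0, fully open at -1); "linear": the shift along the world's x, y, z in m, a list of three; "delta_rot": the turn, a rotation vector about the world's x, y, z in rad, a list of three. In form: [{"gripper": gripper, "linear": [dx, dy, dz], "delta_rot": [rx, ry, rz]}, ...]. A call has 1 to 8 rows; each row is the pose to reach, as a shift and turn from the pose commanded when the call began; what a row does not reach only later rows make up. A row lasts 1/10 s, in which the tool goes at most 50 mm and 8.59 degrees, less where a joint would pass 70% of its speed; a pose out of reach is approached as far as the arm can. A call with a gripper value outside its range is refused whole. The fingers move at their own pace and stop on an object; "newtons" is the grip in N (left out, the last holds). Time passes only in rows, so rows that repeat a pose let the fingers close. It gives the time, the measured TCP pose, the force, the opening and the grip force at its end, in the units of the state.
- get_state(): the state, without advancing time (a new reading comes with each control period).
- optics.get_image(name): name is "scene" or "side" or "wrist"; returns a dict with "pixels" (480x640x3 uint8, blue, green, red), "K" (3x3 intrinsics, pixels), "rvec" (rotation vector, rad) and "tvec" (3), from world to camera coordinates, as OpenCV has them; the wrist camera has in their place "T_tool_cam" (4x4, takes a point from camera to tool coordinates, whose origin is the TCP and whose axes are the flange's). Camera axes: x right, y down, z forward; pixel columns grow to the right and rows downward; lengths in m; the calibration is good to about 2 mm. The wrist camera is an equidistant fisheye: a pixel r from the principal point sees the ray r / f radians off the axis. A picture is of the moment at which its call begins: read the wrist's pose just before it. There is no depth.
- sign_off(): hands the job in; it is judged then, once.
The state is a dict: "clock": time; "qpos": joint angles; "qd": joint speeds; "effort": joint torques, N m; "position": TCP position; "ee_rot": TCP orientation; "contact_force": force on the tool from outside, world axes, zero at the start; "moment": the same for the moment, N m; "width": finger opening in m; "gripper_force": force on a finger pad.
Only numpy, scipy, OpenCV 4.12 (cv2) and the standard library are available. Lean on these libraries where they do the work, as an engineer would, in place of code of your own. Each camera call takes 0.05 s, during which the arm holds its last target. There are 200 camera calls.

## Task

Take the key with the rectangular head out of the wooden key block, push it fully home into the lock on the lid of the grey steel medicine box, working it past the sticky pins, and only then turn it clockwise (seen from above) a quarter turn. The lock springs back, so finish while still gripping the key and holding it turned, so that the parent can lift the lid. Leave the round-headed spare key in the block and everything else on the counter where it is.

Things in the scene. Friction and masses are not known exactly. Their poses are not given: they have to be found in the camera images.
- key: the key to use, 76 mm long: flat steel blade 16 (x) x 5 (y) x 30 mm, its last 10 mm narrowing to 6 mm wide; above it a black collar 22 x 12 x 6 mm, then the head. Origin at the blade's tip, z up the key: blade z 0-30, collar 30-36, head 36-76 mm. Same either way round. About 40 g. Starts upright in a slot of key_block, collar on the block's top; lift it straight up over 35 mm to free it.
- key_head (a point): middle of the key's head, 56 mm above the tip, axes as the key: a RECTANGULAR black plastic plate 32 wide (x) x 10 thick (y) x 40 mm tall; grip it across its thickness (y)
- spare_key: a spare key with the same blade and collar but a ROUND head (disc 40 mm across, 10 mm thick, centre 56 mm above the tip), standing in the block's other slot; leave it there. Origin at its blade's tip, axes as for the key.
- key_block: fixed wooden block 150 (x) x 60 (y) x 34 mm tall, origin at the centre of its underside; two slots for keys in its top, 36 mm either side of the centre along x, each 17.5 mm (x) x 6.5 mm (y). Which slot holds which key varies.
- strongbox: fixed grey steel medicine box, 140 (x) x 180 (y) x 70 mm tall, origin at the centre of its underside; the lock is in the middle of its lid, with thin wire handles lying 68 mm either side of it in y, up to 77 mm high
- keyway (a point): centre of the keyway's mouth, 76 mm above the counter, flush with the brass plug (29 mm across) and steel ring (47 mm). Fixed to the box: x along the slot's long side with the lock at rest, z up. Vertical slot 17.5 (x) x 6.5 (y), 36 mm deep, mouth bevelled 2.8 mm. Key fully home: collar on the plug, tip 30 mm below here. Two sprung pins 13 and 20 mm down drag on the blade (some 5 to 15 N).
- plug (a joint): turn of the lock plug: 0 at rest, grows clockwise seen from above, stop at 1.66 rad. A spring turns it back to 0 (about 0.1 N m at a quarter turn). The blade has about 0.1 rad of play in the slot, so the plug lags the hand by that much.
- canister: closed formula canister, 100 mm across, 130 mm tall, upright; leave alone. Origin at the centre of its underside.
- feeding_bottle: glass feeding bottle with teat, 62 mm across, 154 mm tall, upright; leave alone. Origin at the centre of its underside.
- scoop: orange measuring scoop, cup 38 mm across with a 75 mm handle towards its -x, 26 mm tall; leave alone. Origin under the cup.
- pacifier: turquoise pacifier, 42 mm across, 33 mm tall, teat up; leave alone. Origin at the centre of its underside.
- mug: white mug, 76 mm across plus handle, 85 mm tall; leave alone. Origin at the centre of its underside.
- drops_jar: small amber jar, 44 mm across, 65 mm tall; leave alone. Origin at the centre of its underside.
Mind the look-alikes: they are no part of the job. What is meant by the key_block is not purple, and is the larger of those in its own colour. What is shaped like the strongbox but pink is not meant.

How it is judged:
By the outcome, as a careful person would: the job done as asked, in the order asked, and still so for the second after the job is handed in, while the arm keeps its last pose, push and grip.
It also fails if it takes over 54 s, if anything falls off the work surface, if the arm or the gripper's body presses on something with over 40 N, if the wrist force passes 120 N, or if a joint passes its speed limit or range.

## Working session

There is one attempt and no reset: what is moved stays moved. The work goes in short steps, Python scripts to look and compute and a tool call to move; the robot and the scene stay as the last step left them, time stands still between calls to the robot, and variables do not carry over. Pictures are saved under pics/ and viewed, at most 10 in all, crops included, and the job is handed in when it is done.

Besides the shell and the picture viewer there is one more tool, called after ">>>" by a JSON object that holds its "op" and its "data", one argument or row to a line. send_rows: Moves the arm, as the interface text tells. Its arguments: {"type":"object","properties":{"increments":{"type":"array"},"newtons":{"type":"number"}},"required":["increments"]}

```bash
mkdir -p pics; cat > h.py <<'E'
import numpy as np, cv2
from rig import get_state, optics
def shot(n):
    d=optics.get_image(n); return d
def cast(d,uv,z):
    R=cv2.Rodrigues(np.array(d["rvec"],float))[0]; t=np.array(d["tvec"],float).ravel()
    K=np.array(d["K"],float); r=R.T@np.linalg.inv(K)@np.array([uv[0],uv[1],1.]); c=-R.T@t
    return c+r*(z-c[2])/r[2]
def proj(d,P):
    return cv2.projectPoints(np.array(P,float).reshape(-1,1,3),np.array(d["rvec"],float),np.array(d["tvec"],float),np.array(d["K"],float),None)[0].reshape(-1,2)
E
python3 - <<'E'
from h import *
import pickle
for n in("scene","side"):
    d=shot(n); cv2.imwrite(f"pics/{n}0.png",d["pixels"]); pickle.dump(d,open(n+".pkl","wb"))
    R=cv2.Rodrigues(np.array(d["rvec"],float))[0]; print(n,-R.T@np.array(d["tvec"]).ravel(), R[2])
print(get_state())
E
```

```text
scene [1.34317864 0.47760967 0.76879504] [-0.69608073 -0.41087117 -0.58877543]
side [0.03809544 0.74131806 1.14136269] [ 0.34578684 -0.5446605  -0.76405262]
{'clock': 0.1, 'qpos': array([-1.28498330e+00,  2.76531621e-01,  1.50599442e+00, -1.79960764e-05,
        1.36072204e+00, -1.20991280e-01]), 'qd': array([ 6.22955755e-04, -2.17651221e-03, -2.43048112e-03, -8.07803456e-04,
        1.66305737e-05,  5.31617752e-04]), 'effort': array([ 2.08889862e-03, -4.17695439e+01, -2.46402472e+01,  2.67324253e-05,
        5.75185273e-03, -1.10021764e-05]), 'position': array([ 0.22737339, -0.52761994,  0.23053113]), 'ee_rot': array([-8.24178463e-04,  9.79384288e-01,  2.02004286e-01, -7.69040758e-05]), 'contact_force': array([-0.121171  ,  1.04868703,  0.31453716]), 'moment': array([0.00631577, 0.03666944, 0.00580059]), 'gripper_force': 0.0, 'width': 0.08519113132247509}
```

View pics/scene0.png

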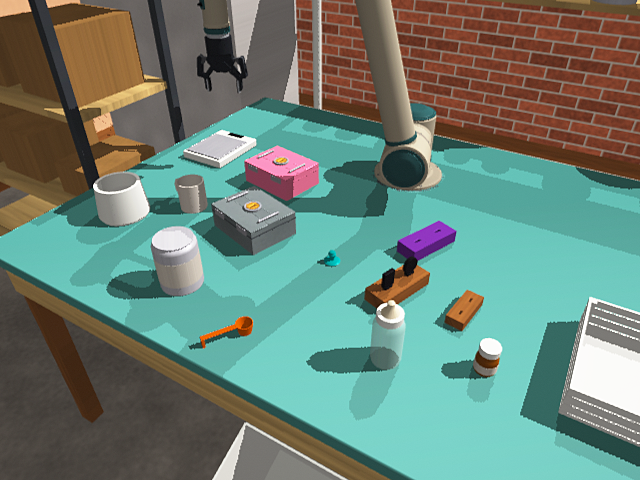

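View pics/side0.png

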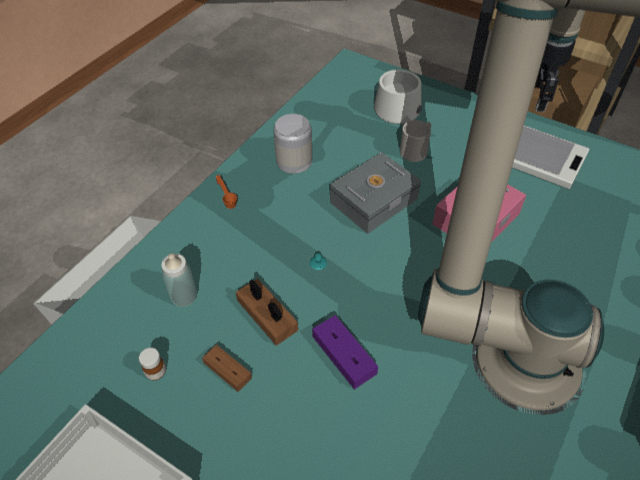

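The pictures show candidates for the block: purple, scene (427,240); small brown, (464,310); large brown with keys, (398,285), side (267,310). The large brown one fits, as it is not purple and is the larger of its colour. For boxes there are grey, scene (255,218), side (375,190), and pink, (282,172). Grey is meant. Next I confirm the keys in a crop.

```bash
python3 - <<'E'
from h import *
import pickle
s=pickle.load(open("scene.pkl","rb")); d=pickle.load(open("side.pkl","rb"))
a=cv2.resize(s["pixels"][245:315,355:440],(400,329),interpolation=cv2.INTER_CUBIC)
b=cv2.resize(d["pixels"][265:350,225:310],(400,400),interpolation=cv2.INTER_CUBIC)
c=np.zeros((600,800,3),np.uint8); c[:329,:400]=a; c[:400,400:]=b
a=cv2.resize(s["pixels"][185:215,230:280],(400,240),interpolation=cv2.INTER_CUBIC);c[340:580,:400]=a
b=cv2.resize(d["pixels"][168:196,355:405],(350,196),interpolation=cv2.INTER_CUBIC);c[402:598,402:752]=b
cv2.imwrite("pics/crop1.png",c)
# block brown mask in both views; grey box top; brass plug
for n,D,roi in(("scene",s,(340,440,250,320)),("side",d,(225,310,265,355))):
    x0,x1,y0,y1=roi; p=D["pixels"][y0:y1,x0:x1]; h=cv2.cvtColor(p,cv2.COLOR_BGR2HSV)
    br=cv2.inRange(h,(3,120,60),(20,255,255))
    br=cv2.morphologyEx(br,cv2.MORPH_CLOSE,np.ones((9,9)))
    c,_=cv2.findContours(br,0,2); c=max(c,key=cv2.contourArea)
    hull=cv2.approxPolyDP(cv2.convexHull(c),1.5,True)[:,0]+[x0,y0]; print(n,"block hull",hull.tolist())
    for q in hull: print(q, cast(D,q,.034)[:2].round(4), cast(D,q,0)[:2].round(4))
for n,D,roi in(("scene",s,(230,280,190,225)),("side",d,(355,405,165,200))):
    x0,x1,y0,y1=roi; p=D["pixels"][y0:y1,x0:x1]; h=cv2.cvtColor(p,cv2.COLOR_BGR2HSV)
    br=cv2.inRange(h,(8,90,90),(35,255,255)); ys,xs=np.nonzero(br)
    (cx,cy),ax,an=cv2.fitEllipse(cv2.convexHull(np.c_[xs,ys].astype(np.int32)))
    print(n,"brass",len(xs),cx+x0,cy+y0,ax, cast(D,(cx+x0,cy+y0),.076))
E
```

```text
scene block hull [[429, 273], [428, 281], [425, 285], [398, 303], [375, 306], [365, 299], [367, 287], [403, 265], [417, 265]]
[429 273] [0.4748 0.2479] [0.4346 0.2372]
[428 281] [0.5022 0.2558] [0.4633 0.2456]
[425 285] [0.5183 0.2549] [0.4801 0.2446]
[398 303] [0.6017 0.2262] [0.5674 0.2145]
[375 306] [0.6348 0.1879] [0.602  0.1745]
[365 299] [0.6264 0.1601] [0.5932 0.1454]
[367 287] [0.5897 0.1467] [0.5548 0.1314]
[403 265] [0.4782 0.1851] [0.4382 0.1716]
[417 265] [0.4616 0.2134] [0.4208 0.2011]
side block hull [[256, 280], [296, 322], [297, 329], [276, 344], [238, 300], [236, 293]]
[256 280] [0.5923 0.1471] [0.6093 0.1288]
[296 322] [0.4543 0.1919] [0.4671 0.175 ]
[297 329] [0.4429 0.2052] [0.4554 0.1887]
[276 344] [0.4604 0.2583] [0.4733 0.2434]
[238 300] [0.5943 0.2119] [0.6114 0.1956]
[236 293] [0.6093 0.1992] [0.6269 0.1826]
scene brass 73 251.85138320922852 205.19895362854004 (6.682502746582031, 12.981730461120605) [ 0.49999373 -0.23443874  0.076     ]
side brass 99 375.4822311401367 180.00526809692383 (8.887649536132812, 13.35472297668457) [ 0.49729426 -0.23640144  0.076     ]
```

View pics/crop1.png

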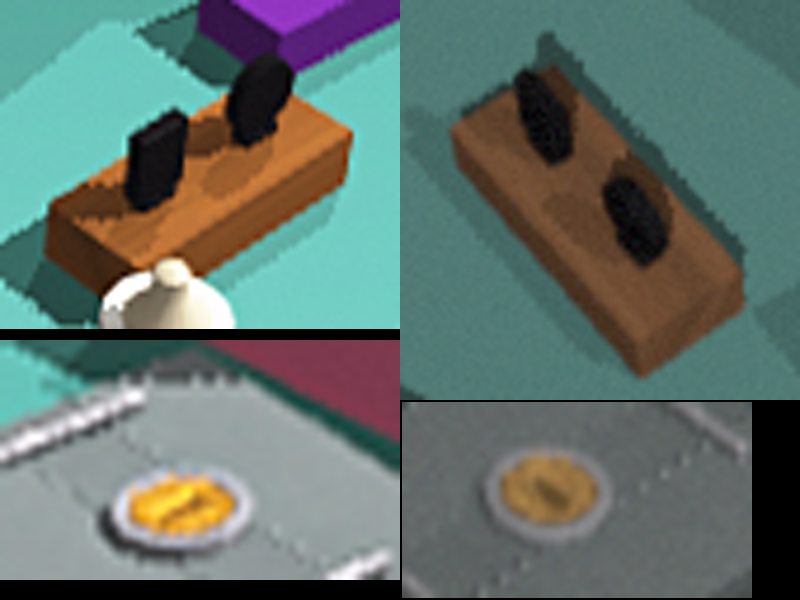

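The crop shows the rectangular head at scene (388,279), side (256,289). It is the key to use. The round spare stands at scene (410,266), side (275,312). The lock slot is visible in the brass plug at scene (252,205), side (375,180). Next I work out rough poses.

```bash
python3 - <<'E'
from h import *
import pickle
s=pickle.load(open("scene.pkl","rb")); d=pickle.load(open("side.pkl","rb"))
for D,roi in((s,(378,397,262,293)),(d,(245,264,272,302)),(s,(400,420,252,278)),(d,(266,284,297,323))):
    x0,x1,y0,y1=roi; p=D["pixels"][y0:y1,x0:x1].max(2)<45
    n,l,st,c=cv2.connectedComponentsWithStats(p.astype(np.uint8)); i=1+st[1:,4].argmax()
    print(st[i],c[i]+[x0,y0],cast(D,c[i]+[x0,y0],.058))
a=cast(d,(373.4,179.1),.076);b=cast(d,(379.6,183.6),.076); print("slot",a,b,np.degrees(np.arctan2(*(b-a)[1::-1])))
# handle line direction & box from scene slot
a=cast(s,(230+160/8,185+(525-340)/8),.076);b=cast(s,(230+208/8,185+(494-340)/8),.076);print("slot scene",a,b,np.degrees(np.arctan2(*(b-a)[1::-1])))
w=shot("wrist");print(w["K"],w["T_tool_cam"])
E
```

```text
[  3   7  14  21 200] [387.77 279.02] [0.56800376 0.18502026 0.058     ]
[  4   8  13  20 159] [255.13836478 289.55974843] [0.56682034 0.18178376 0.058     ]
[  3   5  14  19 190] [409.30526316 265.64210526] [0.50136667 0.20786233 0.058     ]
[  2   5  14  19 165] [274.5030303  311.26060606] [0.4988169  0.20557092 0.058     ]
slot [ 0.50327249 -0.23649896  0.076     ] [ 0.4825118  -0.23063219  0.076     ] 164.22023090570545
slot scene [ 0.51369567 -0.23002452  0.076     ] [ 0.49079381 -0.22788831  0.076     ] 174.67105275413135
[[371.64829954   0.         316.37698692]
 [  0.         371.64829954 241.33783311]
 [  0.           0.           1.        ]] [[ 1.78505127e-04 -9.47456008e-01 -3.19886044e-01  8.26571826e-02]
 [ 9.99999512e-01  4.79870470e-04 -8.63279675e-04 -4.53017541e-05]
 [ 9.71423380e-04 -3.19885733e-01  9.47455632e-01 -1.42762083e-01]
 [ 0.00000000e+00  0.00000000e+00  0.00000000e+00  1.00000000e+00]]
```

>>> {"op": "send_rows", "data": {
  "increments": [
    {"gripper": -1,"linear": [0.034,0.036,0],"delta_rot": [0,0,0.148]},
    {"gripper": -1,"linear": [0.068,0.073,0],"delta_rot": [0,0,0.296]},
    {"gripper": -1,"linear": [0.102,0.11,0],"delta_rot": [0,0,0.444]},
    {"gripper": -1,"linear": [0.136,0.146,0],"delta_rot": [0,0,0.592]},
    {"gripper": -1,"linear": [0.17,0.183,0],"delta_rot": [0,0,0.74]},
    {"gripper": -1,"linear": [0.204,0.219,0],"delta_rot": [0,0,0.888]},
    {"gripper": -1,"linear": [0.238,0.256,0],"delta_rot": [0,0,1.036]},
    {"gripper": -1,"linear": [0.271,0.292,0],"delta_rot": [0,0,1.184]}
  ]
}}

```text
clock: 0.95
position: [0.4995, -0.2343, 0.2312]
ee_rot: [-0.0, 0.698, 0.716, -0.0]
contact_force: [1.3, -0.8, 0.0]
width: 0.0855
gripper_force: 0.0
```

>>> {"op": "send_rows", "data": {
  "increments": [
    {"gripper": -1,"linear": [0,0,0],"delta_rot": [0,0,0.148]},
    {"gripper": -1,"linear": [0,0,0],"delta_rot": [0,0,0.296]},
    {"gripper": -1,"linear": [0,0,0],"delta_rot": [0,0,0.444]},
    {"gripper": -1,"linear": [0,0,0],"delta_rot": [0,0,0.592]},
    {"gripper": -1,"linear": [0,0,0],"delta_rot": [0,0,0.74]},
    {"gripper": -1,"linear": [0,0,0],"delta_rot": [0,0,0.888]},
    {"gripper": -1,"linear": [0,0,0],"delta_rot": [0,0,1.036]},
    {"gripper": -1,"linear": [0,0,0],"delta_rot": [0,0,1.184]}
  ]
}}

```text
clock: 1.75
position: [0.4983, -0.2359, 0.231]
ee_rot: [-0.0, 0.179, 0.984, 0.0]
contact_force: [-0.2, -0.2, -1.2]
width: 0.0855
gripper_force: 0.0
```

>>> {"op": "send_rows", "data": {
  "increments": [
    {"gripper": -1,"linear": [0,0,0],"delta_rot": [0,0,0.1]},
    {"gripper": -1,"linear": [0,0,0],"delta_rot": [0,0,0.19]},
    {"gripper": -1,"linear": [0,0,0],"delta_rot": [0,0,0.19]},
    {"gripper": -1,"linear": [0,0,0],"delta_rot": [0,0,0.19]}
  ]
}}

```text
clock: 2.15
position: [0.4984, -0.236, 0.2311]
ee_rot: [-0.0, 0.089, 0.996, 0.0]
contact_force: [0.1, -0.0, -0.0]
width: 0.0855
gripper_force: 0.0
```

```bash
cat >> h.py <<'E'
from scipy.spatial.transform import Rotation as Ro
def wshot(name=None):
    s=get_state(); d=optics.get_image("wrist")
    q=np.array(s["ee_rot"]); T=np.eye(4); T[:3,:3]=Ro.from_quat(q[[1,2,3,0]]).as_matrix(); T[:3,3]=s["position"]
    d["T"]=T@np.array(d["T_tool_cam"])
    if name: cv2.imwrite(name,d["pixels"])
    return d
def wcast(d,uv,z):
    K=np.array(d["K"]); v=(np.array(uv,float)-K[:2,2])/K[0,0]; th=np.hypot(*v)
    r=np.r_[v/(th+1e-12)*np.sin(th),np.cos(th)]; r=d["T"][:3,:3]@r; c=d["T"][:3,3]
    return c+r*(z-c[2])/r[2]
def wproj(d,P):
    p=np.linalg.inv(d["T"])@np.r_[P,1]; th=np.arctan2(np.hypot(p[0],p[1]),p[2])
    K=np.array(d["K"]); return K[:2,2]+K[0,0]*th*p[:2]/np.hypot(p[0],p[1])
E
python3 - <<'E'
from h import *
import pickle
d=wshot("pics/w1.png"); pickle.dump(d,open("w1.pkl","wb")); print(wproj(d,[.4985,-.2355,.076]))
h=cv2.cvtColor(d["pixels"],cv2.COLOR_BGR2HSV)
m=cv2.inRange(h,(8,90,60),(35,255,255)); n,l,st,c=cv2.connectedComponentsWithStats(m)
for i in range(1,n):
    if st[i,4]>60: print(st[i],c[i],wcast(d,c[i],.076))
E
```

```text
[316.39647573 220.51940701]
[630 189  10  31 141] [636.0070922  205.45390071] [0.53808944 0.11508809 0.076     ]
[ 298  200   40   40 1156] [317.29238754 219.65224913] [ 0.49789643 -0.23463489  0.076     ]
[ 595  427   45   53 1688] [621.41409953 456.69549763] [1.04953428 0.25939057 0.076     ]
[  0 438  27  42 670] [  9.74776119 464.86716418] [ 0.87117135 -0.92495145  0.076     ]
```

View pics/w1.png

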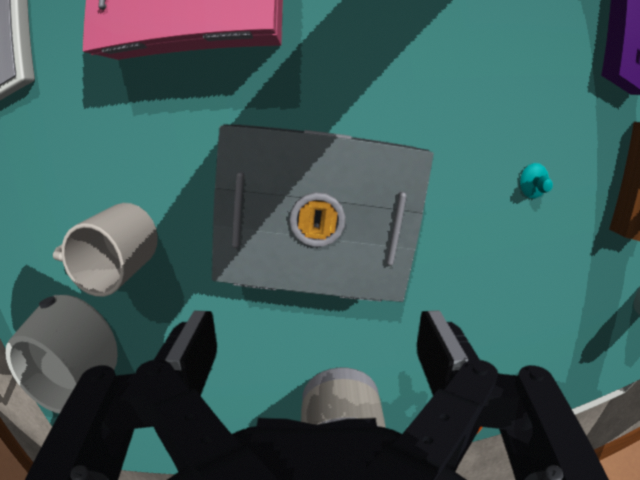

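The wrist view shows the grey box below. The plug is at (317,220) with its dark slot near vertical, the handles at (238,210) and (397,228), the pacifier at (536,182).

```bash
python3 - <<'E'
from h import *
import pickle
d=pickle.load(open("w1.pkl","rb"))
g=d["pixels"][:,:,2].astype(float)
P=[]
sub=g[203:237,300:335]; m=np.uint8(sub<95)
yy,xx=np.mgrid[203:237,300:335]; m[(xx-317.3)**2+(yy-219.7)**2>13**2]=0
n,l,st,c=cv2.connectedComponentsWithStats(m); i=1+st[1:,4].argmax(); print(st[i],c[i]+[300,203])
ys,xs=np.nonzero(l==i); W=np.array([wcast(d,(x+300,y+203),.076)[:2] for x,y in zip(xs,ys)])
print("slot",cv2.minAreaRect((W*1000).astype(np.float32)))
u,s,v=np.linalg.svd(W-W.mean(0)); print(W.mean(0),np.degrees(np.arctan2(v[0,1],v[0,0])))
f=lambda a,z:wcast(d,a,z)[:2]
L=[f((240,175),.077),f((237,247),.077)];R=[f((403,194),.077),f((390,265),.077)]
ang=lambda v:np.degrees(np.arctan2(v[1],v[0]))
print("handles",ang(L[1]-L[0]),ang(R[1]-R[0]),"mid",(sum(L)+sum(R))/4,"across",ang(sum(R)-sum(L))-90, np.hypot(*(sum(R)-sum(L)))/2)
E
```

```text
[ 14   6   9  20 135] [317.63703704 217.86666667]
slot ((496.99041748046875, -234.39932250976562), (6.667292594909668, 15.843864440917969), 68.73705291748047)
[ 0.49644976 -0.23408632] -17.85677155790249
handles -15.862047656789276 -16.776216118214574 mid [ 0.49883509 -0.23415238] across -17.176950844379178 0.13428815399191238
```

>>> {"op": "send_rows", "data": {
  "increments": [
    {"gripper": -1,"linear": [0.008,0.049,0],"delta_rot": [0,0,-0.05]},
    {"gripper": -1,"linear": [0.016,0.098,0],"delta_rot": [0,0,-0.1]},
    {"gripper": -1,"linear": [0.024,0.147,0],"delta_rot": [0,0,-0.155]},
    {"gripper": -1,"linear": [0.032,0.196,0],"delta_rot": [0,0,-0.155]},
    {"gripper": -1,"linear": [0.04,0.245,0],"delta_rot": [0,0,-0.155]},
    {"gripper": -1,"linear": [0.048,0.294,0],"delta_rot": [0,0,-0.155]},
    {"gripper": -1,"linear": [0.056,0.343,0],"delta_rot": [0,0,-0.155]},
    {"gripper": -1,"linear": [0.064,0.392,0],"delta_rot": [0,0,-0.155]}
  ]
}}

```text
clock: 3.0
position: [0.5625, 0.158, 0.2314]
ee_rot: [0.0, 0.166, 0.986, 0.0]
contact_force: [1.7, -0.1, 0.2]
width: 0.0852
gripper_force: 0.0
```

>>> {"op": "send_rows", "data": {
  "increments": [
    {"gripper": -1,"linear": [0.004,0.026,0],"delta_rot": [0,0,0]},
    {"gripper": -1,"linear": [0.004,0.026,0],"delta_rot": [0,0,0]},
    {"gripper": -1,"linear": [0.004,0.026,0],"delta_rot": [0,0,0]},
    {"gripper": -1,"linear": [0.004,0.026,0],"delta_rot": [0,0,0]}
  ]
}}

```text
clock: 3.4
position: [0.5663, 0.1809, 0.2312]
ee_rot: [-0.0, 0.166, 0.986, -0.0]
contact_force: [-0.4, -0.2, 0.1]
width: 0.0856
gripper_force: 0.0
```

```bash
python3 - <<'E'
from h import *
import pickle
d=wshot("pics/w2.png"); pickle.dump(d,open("w2.pkl","wb")); print(d["T"][:3,3],get_state()["position"])
D=pickle.load(open("side.pkl","rb")); print("bottle",cast(D,(184,297),0),cast(D,(174,257),.15))
m=(d["pixels"].max(2)<45).astype(np.uint8); n,l,st,c=cv2.connectedComponentsWithStats(m)
for i in range(1,n):
    if st[i,4]>60: print(st[i],c[i],wcast(d,c[i],.07))
E
```

```text
[0.48847693 0.2080432  0.37398563] [0.566391   0.18062221 0.23132985]
bottle [0.72137382 0.25371945 0.        ] [0.71512555 0.25130305 0.15      ]
[ 25   0  26  16 247] [38.41295547  5.18218623] [ 0.26219588 -0.0050156   0.07      ]
[211  56  62   6 331] [242.52567976  58.3836858 ] [0.4190151  0.16917601 0.07      ]
[432  67  21 101 628] [442.23248408 116.59394904] [0.51624746 0.30951235 0.07      ]
[310 109  17  47 635] [318.96220472 132.03307087] [0.49838108 0.20695547 0.07      ]
[313 194  13  45 557] [319.17414722 216.12567325] [0.5651728  0.18416278 0.07      ]
[539 205  15  25 169] [545.00591716 219.06508876] [0.63663991 0.3918254  0.07      ]
[ 27 219  32 110 210] [ 40.44285714 270.6047619 ] [ 0.51820531 -0.1250483   0.07      ]
[   12   311   596   169 45624] [315.42107224 424.85976679] [0.79598553 0.100711   0.07      ]
```

View pics/w2.png

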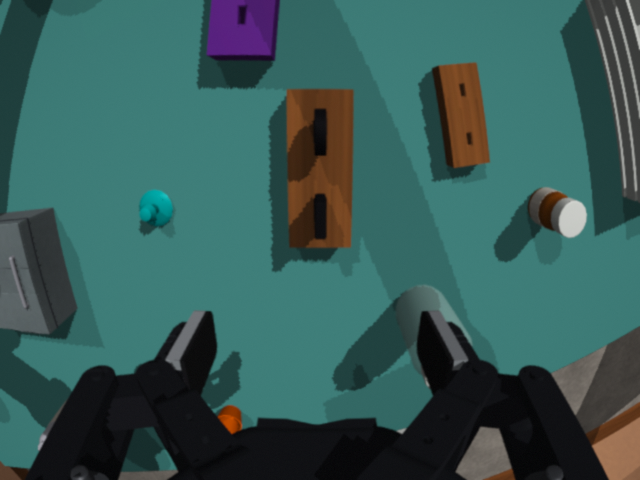

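The wrist view shows the block at (320,168), the rectangular key at (319,216), the spare at (319,132), and the bottle well clear at (435,315).

```bash
python3 - <<'E'
from h import *
import pickle
d=pickle.load(open("w2.pkl","rb"))
m=(d["pixels"].max(2)<45)
for r in (197,205,215,225,232,236,238,239,240): 
    x=np.nonzero(m[r,300:340])[0]+300; print(r,x.min() if len(x) else 0,x.max() if len(x) else 0)
a=wcast(d,(319.5,239),.080)[:2]; u=np.array([np.cos(-.329),np.sin(-.329)]); print("far end centre",a-u*.016)
b=wcast(d,(319.5,194),.040)[:2]; print("near bottom",b+u*.016, b+u*.011)
# block outline corners
h=cv2.cvtColor(d["pixels"],cv2.COLOR_BGR2HSV)
br=cv2.inRange(h,(3,120,40),(20,255,255)); br[:,:270]=0; br[:,365:]=0; br[260:]=0
br=cv2.morphologyEx(br,cv2.MORPH_CLOSE,np.ones((25,25)))
c=max(cv2.findContours(br,0,2)[0],key=cv2.contourArea)
q=cv2.approxPolyDP(cv2.convexHull(c),3,True)[:,0]; print(q.tolist())
W=np.array([wcast(d,p,.034)[:2] for p in q]); print(W, cv2.minAreaRect((W*1000).astype(np.float32)))
E
```

```text
197 315 325
205 313 325
215 313 325
225 313 325
232 314 325
236 314 325
238 316 324
239 0 0
240 0 0
far end centre [0.5662321  0.18397932]
near bottom [0.56815194 0.18372943] [0.56342011 0.18534492]
[[352, 90], [350, 245], [290, 246], [287, 91]]
[[0.4724177  0.24748419]
 [0.61140135 0.20026263]
 [0.59331744 0.1448354 ]
 [0.45441181 0.19215887]] ((532.8676147460938, 196.15982055664062), (58.29840087890625, 147.49514770507812), 71.23412322998047)
```

>>> {"op": "send_rows", "data": {
  "increments": [
    {"gripper": 0,"linear": [0.0006,0.0036,-0.04],"delta_rot": [0,0,0.006]},
    {"gripper": 0,"linear": [0.0006,0.0036,-0.085],"delta_rot": [0,0,0.006]},
    {"gripper": 0,"linear": [0.0006,0.0036,-0.125],"delta_rot": [0,0,0.006]},
    {"gripper": 0,"linear": [0.0006,0.0036,-0.15],"delta_rot": [0,0,0.006]},
    {"gripper": 0,"linear": [0.0006,0.0036,-0.17],"delta_rot": [0,0,0.006]},
    {"gripper": 0,"linear": [0.0006,0.0036,-0.188],"delta_rot": [0,0,0.006]},
    {"gripper": 0,"linear": [0.0006,0.0036,-0.188],"delta_rot": [0,0,0.006]},
    {"gripper": 0,"linear": [0.0006,0.0036,-0.188],"delta_rot": [0,0,0.006]}
  ],
  "newtons": 30
}}

```text
clock: 4.25
position: [0.5674, 0.1845, 0.0437]
ee_rot: [0.0, 0.163, 0.987, -0.0]
contact_force: [-0.9, 0.2, 0.9]
width: 0.0427
gripper_force: 0.0
```

>>> {"op": "send_rows", "data": {
  "increments": [
    {"gripper": 1,"linear": [0,0,0],"delta_rot": [0,0,0]},
    {"gripper": 1,"linear": [0,0,0],"delta_rot": [0,0,0]},
    {"gripper": 1,"linear": [0,0,0],"delta_rot": [0,0,0]},
    {"gripper": 1,"linear": [0,0,0],"delta_rot": [0,0,0]},
    {"gripper": 1,"linear": [0,0,0],"delta_rot": [0,0,0]},
    {"gripper": 1,"linear": [0,0,0],"delta_rot": [0,0,0]},
    {"gripper": 1,"linear": [0,0,0],"delta_rot": [0,0,0]},
    {"gripper": 1,"linear": [0,0,0],"delta_rot": [0,0,0]}
  ]
}}

```text
clock: 5.05
position: [0.5676, 0.1846, 0.0445]
ee_rot: [0.001, 0.162, 0.987, -0.001]
contact_force: [-1.1, -4.6, 6.5]
width: 0.0099
gripper_force: 33.1
```

>>> {"op": "send_rows", "data": {
  "increments": [
    {"gripper": 1,"linear": [0,-0.0005,0.001],"delta_rot": [0,0,0]},
    {"gripper": 1,"linear": [0,-0.0005,0.001],"delta_rot": [0,0,0]},
    {"gripper": 1,"linear": [0,-0.0005,0.006],"delta_rot": [0,0,0]},
    {"gripper": 1,"linear": [0,-0.0005,0.016],"delta_rot": [0,0,0]},
    {"gripper": 1,"linear": [0,-0.0005,0.028],"delta_rot": [0,0,0]},
    {"gripper": 1,"linear": [0,-0.0005,0.042],"delta_rot": [0,0,0]},
    {"gripper": 1,"linear": [0,-0.0005,0.06],"delta_rot": [0,0,0]},
    {"gripper": 1,"linear": [0,-0.0005,0.06],"delta_rot": [0,0,0]}
  ],
  "newtons": 90
}}

```text
clock: 5.85
position: [0.5688, 0.1862, 0.1068]
ee_rot: [0.003, 0.162, 0.987, 0.002]
contact_force: [1.2, 0.5, -0.1]
width: 0.0087
gripper_force: 87.9
```

```bash
python3 - <<'E'
from h import *
import pickle
d=wshot("pics/w3.png"); pickle.dump(d,open("w3.pkl","wb")); s=get_state(); print(s["position"],s["ee_rot"],s["contact_force"],s["width"])
a=shot("side"); b=shot("scene"); pickle.dump((a,b),open("held.pkl","wb"))
p=s["position"]; u=np.array([np.cos(-.328),np.sin(-.328),0]); t=p+[0,0,.019-.056]
print("tip expected",t)
c=np.zeros((600,800,3),np.uint8)
for k,(D,) in enumerate(((a,),(b,))):
    u0,v0=proj(D,t)[0].astype(int); print(u0,v0)
    q=D["pixels"][v0-40:v0+20,u0-40:u0+40]; c[:300,k*400:k*400+400]=cv2.resize(q,(400,300),interpolation=cv2.INTER_CUBIC)
c[300:,:400]=cv2.resize(d["pixels"][200:350,270:370],(400,600),interpolation=cv2.INTER_CUBIC)[:300]
c[300:,400:]=cv2.resize(d["pixels"][200:350,270:370],(400,600),interpolation=cv2.INTER_CUBIC)[300:]
cv2.imwrite("pics/held.png",c)
E
```

```text
[0.56790217 0.1858922  0.10528501] [0.00146887 0.16216046 0.98676262 0.0011679 ] [ 0.35980915  0.25832882 -1.79345297] 0.009078186938478039
tip expected [0.56790217 0.1858922  0.06828501]
253 287
388 275
```

View pics/held.png

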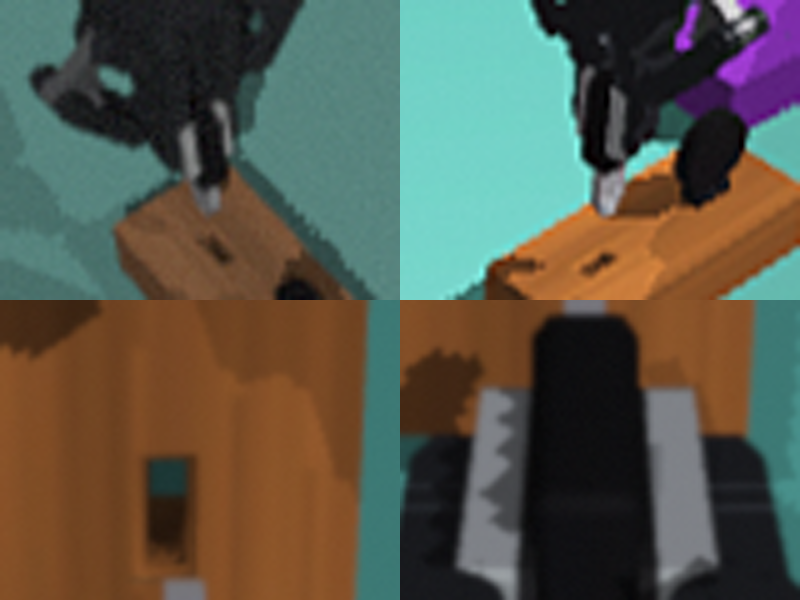

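The crops show the key held square between the pads with its tip clear. Its empty slot in the block is at wrist px (312,252), and the spare is still standing. Moving to the lock.

>>> {"op": "send_rows", "data": {
  "increments": [
    {"gripper": 1,"linear": [0,-0.02,0.035],"delta_rot": [0,0,0.029]},
    {"gripper": 1,"linear": [-0.01,-0.06,0.057],"delta_rot": [0,0,0.029]},
    {"gripper": 1,"linear": [-0.018,-0.108,0.057],"delta_rot": [0,0,0.029]},
    {"gripper": 1,"linear": [-0.026,-0.156,0.057],"delta_rot": [0,0,0.029]},
    {"gripper": 1,"linear": [-0.034,-0.204,0.057],"delta_rot": [0,0,0.029]},
    {"gripper": 1,"linear": [-0.042,-0.252,0.057],"delta_rot": [0,0,0.029]},
    {"gripper": 1,"linear": [-0.05,-0.3,0.057],"delta_rot": [0,0,0.029]},
    {"gripper": 1,"linear": [-0.058,-0.348,0.057],"delta_rot": [0,0,0.029]}
  ]
}}

```text
clock: 6.8
position: [0.5079, -0.1643, 0.1594]
ee_rot: [-0.001, 0.148, 0.989, 0.001]
contact_force: [0.8, -0.2, -0.4]
width: 0.0089
gripper_force: 88.0
```

>>> {"op": "send_rows", "data": {
  "increments": [
    {"gripper": 1,"linear": [-0.006,-0.036,0],"delta_rot": [0,0,0]},
    {"gripper": 1,"linear": [-0.011,-0.066,0],"delta_rot": [0,0,0]},
    {"gripper": 1,"linear": [-0.0116,-0.0716,0],"delta_rot": [0,0,0]},
    {"gripper": 1,"linear": [-0.0116,-0.0716,0],"delta_rot": [0,0,0]},
    {"gripper": 1,"linear": [-0.0116,-0.0716,0],"delta_rot": [0,0,0]},
    {"gripper": 1,"linear": [-0.0116,-0.0716,0],"delta_rot": [0,0,0]},
    {"gripper": 1,"linear": [-0.0116,-0.0716,0],"delta_rot": [0,0,0]}
  ]
}}

```text
clock: 7.5
position: [0.4977, -0.2333, 0.1603]
ee_rot: [-0.0, 0.147, 0.989, 0.0]
contact_force: [-0.1, 0.4, -0.6]
width: 0.009
gripper_force: 88.0
```

```bash
python3 - <<'E'
from h import *
import pickle
s=get_state(); print(s["clock"],s["position"],s["ee_rot"],s["contact_force"])
d=wshot("pics/w4.png"); pickle.dump(d,open("w4.pkl","wb"))
h=cv2.cvtColor(d["pixels"],cv2.COLOR_BGR2HSV)
m=cv2.inRange(h,(8,90,60),(35,255,255)); n,l,st,c=cv2.connectedComponentsWithStats(m)
for i in range(1,n):
    if st[i,4]>200: print(st[i],c[i],wcast(d,c[i],.076))
# empty block slot, in w3
e=pickle.load(open("w3.pkl","rb")); 
print("block slot w3",wcast(e,(312.2,252),.034), [wcast(e,(312.2,r),.034)[:2] for r in (239,266)])
cc=np.zeros((600,800,3),np.uint8)
cc[:,:400]=cv2.resize(d["pixels"][195:345,267:367],(400,600),interpolation=cv2.INTER_CUBIC)
a=shot("side");b=shot("scene");pickle.dump((a,b),open("hov.pkl","wb")); t=s["position"]+np.array([0,0,-.05])
for k,D in enumerate((a,b)):
    u0,v0=proj(D,t)[0].astype(int)
    cc[k*300:k*300+300,400:]=cv2.resize(D["pixels"][v0-30:v0+30,u0-40:u0+40],(400,300),interpolation=cv2.INTER_CUBIC)
cv2.imwrite("pics/hov.png",cc)
E
```

```text
7.5 [ 0.4976898  -0.23326866  0.16031089] [-9.74772739e-05  1.47005610e-01  9.89135621e-01  2.53732403e-04] [-0.05548089  0.44463855 -0.55846395]
[ 289  226   50   48 1819] [313.55525014 249.74986256] [ 0.49737362 -0.23463296  0.076     ]
[530 393  29  31 617] [543.64019449 407.7439222 ] [ 0.72543571 -0.06569038  0.076     ]
[ 544  422   96   58 2987] [604.8319384  460.33143622] [0.9195189  0.06099072 0.076     ]
[  0 442  33  38 662] [ 10.81722054 466.49546828] [ 0.70391341 -0.78340836  0.076     ]
block slot w3 [0.56603959 0.18518974 0.034     ] [array([0.55801545, 0.18793334]), array([0.57492009, 0.18215081])]
```

View pics/hov.png

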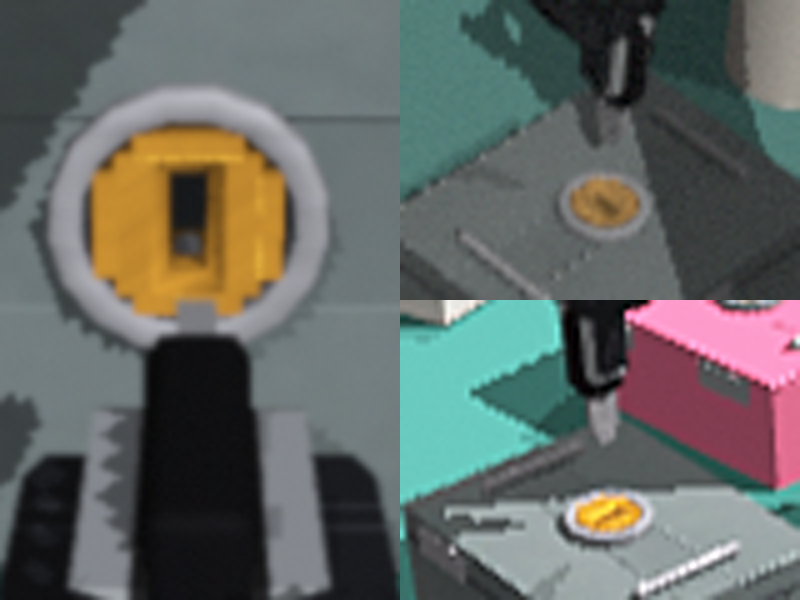

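The crops show the plug and slot ahead of the blade. The slot centre is at wrist px (314.3,250) and the blade at column 316, so the key sits about 1.3 mm too far towards +y. I correct that and go down to just above the mouth.

>>> {"op": "send_rows", "data": {
  "increments": [
    {"gripper": 1,"linear": [0.0008,-0.0012,-0.015],"delta_rot": [0,0,0]},
    {"gripper": 1,"linear": [0.0008,-0.0012,-0.03],"delta_rot": [0,0,0]},
    {"gripper": 1,"linear": [0.0008,-0.0012,-0.038],"delta_rot": [0,0,0]},
    {"gripper": 1,"linear": [0.0008,-0.0012,-0.038],"delta_rot": [0,0,0]},
    {"gripper": 1,"linear": [0.0008,-0.0012,-0.038],"delta_rot": [0,0,0]}
  ],
  "newtons": 110
}}

```text
clock: 8.15
position: [0.4986, -0.2358, 0.1226]
ee_rot: [0.0, 0.148, 0.989, -0.0]
contact_force: [-0.1, 0.3, 0.7]
width: 0.0086
gripper_force: 109.1
```

```bash
python3 - <<'E'
from h import *
import pickle
s=get_state(); print(s["position"],s["ee_rot"],s["contact_force"])
d=wshot("pics/w5.png"); s=get_state(); print(s["position"])
h=cv2.cvtColor(d["pixels"],cv2.COLOR_BGR2HSV)
p=d["pixels"].astype(int)
for r in (265,270,274,278): print(r,p[r,285:345,2].tolist())
E
```

```text
[ 0.49856047 -0.23582747  0.12259107] [ 1.70690830e-04  1.47767052e-01  9.89022178e-01 -1.60740093e-05] [-0.14843254  0.29497445  0.68725301]
[ 0.49879279 -0.23600768  0.12292715]
265 [153, 119, 72, 73, 135, 181, 200, 204, 203, 203, 203, 204, 203, 203, 203, 203, 202, 202, 199, 188, 181, 196, 198, 191, 182, 165, 134, 85, 40, 25, 22, 23, 23, 24, 22, 23, 34, 69, 106, 123, 119, 117, 132, 162, 188, 196, 196, 196, 197, 199, 200, 203, 208, 217, 220, 210, 205, 204, 204, 195]
270 [149, 113, 70, 74, 136, 182, 201, 204, 205, 205, 204, 204, 203, 202, 201, 199, 198, 198, 193, 183, 176, 192, 198, 195, 188, 173, 147, 119, 103, 99, 99, 99, 99, 99, 95, 83, 66, 80, 116, 134, 131, 128, 139, 167, 194, 203, 204, 204, 203, 202, 202, 204, 212, 225, 222, 210, 205, 205, 204, 195]
274 [145, 116, 82, 75, 127, 176, 199, 203, 204, 203, 203, 202, 197, 194, 194, 194, 195, 195, 188, 165, 139, 156, 197, 200, 191, 166, 142, 130, 127, 128, 127, 127, 129, 127, 128, 121, 100, 100, 128, 142, 139, 132, 140, 168, 194, 200, 201, 201, 201, 201, 203, 204, 213, 222, 217, 208, 203, 204, 203, 194]
278 [162, 146, 106, 77, 112, 170, 199, 206, 206, 206, 203, 197, 185, 160, 133, 119, 114, 111, 111, 111, 107, 97, 81, 68, 61, 62, 72, 77, 77, 76, 76, 77, 77, 77, 77, 72, 61, 60, 71, 80, 85, 97, 123, 166, 195, 203, 204, 204, 205, 204, 203, 203, 204, 204, 205, 206, 206, 206, 201, 178]
```

Brightness profiles put the blade at about col 316 and the slot at about col 316.5, so they are aligned. Entering the mouth slowly.

>>> {"op": "send_rows", "data": {
  "increments": [
    {"gripper": 1,"linear": [0,0,-0.003],"delta_rot": [0,0,0]},
    {"gripper": 1,"linear": [0,0,-0.006],"delta_rot": [0,0,0]},
    {"gripper": 1,"linear": [0,0,-0.009],"delta_rot": [0,0,0]},
    {"gripper": 1,"linear": [0,0,-0.012],"delta_rot": [0,0,0]},
    {"gripper": 1,"linear": [0,0,-0.014],"delta_rot": [0,0,0]},
    {"gripper": 1,"linear": [0,0,-0.014],"delta_rot": [0,0,0]}
  ]
}}

```text
clock: 8.8
position: [0.4981, -0.2356, 0.1079]
ee_rot: [-0.0, 0.148, 0.989, 0.0]
contact_force: [-0.9, 0.0, -0.7]
width: 0.0086
gripper_force: 109.4
```

>>> {"op": "send_rows", "data": {
  "increments": [
    {"gripper": 1,"linear": [0,0,-0.003],"delta_rot": [0,0,0]},
    {"gripper": 1,"linear": [0,0,-0.006],"delta_rot": [0,0,0]},
    {"gripper": 1,"linear": [0,0,-0.008],"delta_rot": [0,0,0]},
    {"gripper": 1,"linear": [0,0,-0.01],"delta_rot": [0,0,0]},
    {"gripper": 1,"linear": [0,0,-0.01],"delta_rot": [0,0,0]}
  ]
}}

```text
clock: 9.3
position: [0.4983, -0.2357, 0.098]
ee_rot: [-0.0, 0.148, 0.989, 0.0]
contact_force: [0.8, 0.6, -1.8]
width: 0.0085
gripper_force: 109.1
```

>>> {"op": "send_rows", "data": {
  "increments": [
    {"gripper": 1,"linear": [0,0,-0.003],"delta_rot": [0,0,0]},
    {"gripper": 1,"linear": [0,0,-0.006],"delta_rot": [0,0,0]},
    {"gripper": 1,"linear": [0,0,-0.008],"delta_rot": [0,0,0]},
    {"gripper": 1,"linear": [0,0,-0.008],"delta_rot": [0,0,0]},
    {"gripper": 1,"linear": [0,0,-0.008],"delta_rot": [0,0,0]}
  ]
}}

```text
clock: 9.8
position: [0.4986, -0.2358, 0.0904]
ee_rot: [0.0, 0.148, 0.989, 0.0]
contact_force: [0.9, 1.4, 1.8]
width: 0.0084
gripper_force: 109.8
```

>>> {"op": "send_rows", "data": {
  "increments": [
    {"gripper": 1,"linear": [0,0,-0.002],"delta_rot": [0,0,0]},
    {"gripper": 1,"linear": [0,0,-0.003],"delta_rot": [0,0,0]},
    {"gripper": 1,"linear": [0,0,-0.004],"delta_rot": [0,0,0]},
    {"gripper": 1,"linear": [0,0,-0.005],"delta_rot": [0,0,0]},
    {"gripper": 1,"linear": [0,0,-0.006],"delta_rot": [0,0,0]},
    {"gripper": 1,"linear": [0,0,-0.006],"delta_rot": [0,0,0]}
  ]
}}

```text
clock: 10.4
position: [0.4992, -0.2361, 0.0865]
ee_rot: [0.001, 0.148, 0.989, -0.0]
contact_force: [-1.4, 3.5, 14.8]
width: 0.0087
gripper_force: 111.9
```

```bash
python3 - <<'E'
from h import *
s=get_state(); d=wshot("pics/w6.png")
c=np.zeros((600,800,3),np.uint8); c[:,:400]=cv2.resize(d["pixels"][195:345,267:367],(400,600),interpolation=cv2.INTER_CUBIC)
t=np.array([.498,-.2347,.09])
for k,n in enumerate(("side","scene")):
    D=shot(n); u0,v0=proj(D,t)[0].astype(int)
    c[k*300:k*300+300,400:]=cv2.resize(D["pixels"][v0-24:v0+24,u0-32:u0+32],(400,300),interpolation=cv2.INTER_CUBIC)
cv2.imwrite("pics/in.png",c)
E
```

```text
(no output)
```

View pics/in.png

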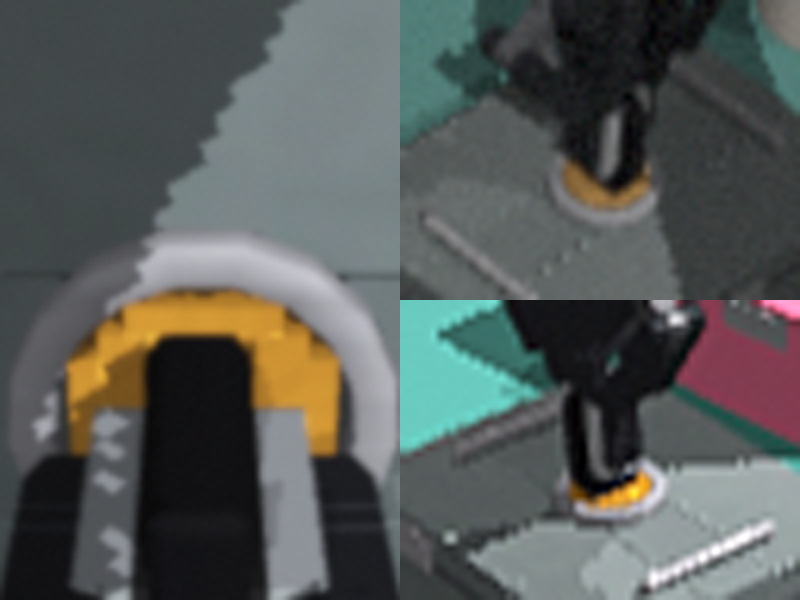

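The pictures show the collar at or near the brass plug, with the blade out of sight. The height, 0.0865, matches the prediction for home. I press a little more to tell the collar from a sticky pin.

>>> {"op": "send_rows", "data": {
  "increments": [
    {"gripper": 1,"linear": [0,0.0005,-0.001],"delta_rot": [0,0,0]},
    {"gripper": 1,"linear": [0,0.0005,-0.002],"delta_rot": [0,0,0]},
    {"gripper": 1,"linear": [0,0.0005,-0.002],"delta_rot": [0,0,0]},
    {"gripper": 1,"linear": [0,0.0005,-0.002],"delta_rot": [0,0,0]}
  ]
}}

```text
clock: 10.95
position: [0.4992, -0.2361, 0.0864]
ee_rot: [0.002, 0.148, 0.989, -0.001]
contact_force: [-4.5, 3.9, 25.7]
width: 0.0089
gripper_force: 113.8
```

>>> {"op": "send_rows", "data": {
  "increments": [
    {"gripper": 1,"linear": [-0.001,0.001,-0.001],"delta_rot": [0,0,0]},
    {"gripper": 1,"linear": [-0.0005,0.0005,-0.0015],"delta_rot": [0.008,0,0]},
    {"gripper": 1,"linear": [-0.0005,0.0005,-0.0015],"delta_rot": [-0.008,0,0]},
    {"gripper": 1,"linear": [-0.0005,0.0005,-0.0015],"delta_rot": [0,0,0]},
    {"gripper": 1,"linear": [-0.0005,0.0005,-0.0015],"delta_rot": [0,0,0]}
  ]
}}

```text
clock: 11.45
position: [0.4993, -0.2361, 0.0863]
ee_rot: [0.003, 0.148, 0.989, -0.001]
contact_force: [-5.3, 2.6, 33.6]
width: 0.0082
gripper_force: 114.5
```

No motion at 34 N, so the collar is seated. I ease the push and turn clockwise.

>>> {"op": "send_rows", "data": {
  "increments": [
    {"gripper": 1,"linear": [-0.0005,0,0.002],"delta_rot": [0,0,-0.05]},
    {"gripper": 1,"linear": [-0.0005,0,0.002],"delta_rot": [0,0,-0.15]},
    {"gripper": 1,"linear": [-0.0005,0,0.002],"delta_rot": [0,0,-0.25]},
    {"gripper": 1,"linear": [-0.0005,0,0.002],"delta_rot": [0,0,-0.35]},
    {"gripper": 1,"linear": [-0.0005,0,0.002],"delta_rot": [0,0,-0.45]},
    {"gripper": 1,"linear": [-0.0005,0,0.002],"delta_rot": [0,0,-0.5]}
  ],
  "newtons": 120
}}

```text
clock: 12.05
position: [0.4988, -0.2363, 0.0865]
ee_rot: [0.003, 0.389, 0.921, -0.001]
contact_force: [-3.6, 2.7, 20.6]
width: 0.0083
gripper_force: 118.5
```

```bash
python3 - <<'E'
from h import *
s=get_state(); print({k:np.round(s[k],3) for k in("position","ee_rot","contact_force","moment","qpos")})
E
```

```text
{'position': array([ 0.499, -0.236,  0.086]), 'ee_rot': array([ 0.003,  0.389,  0.921, -0.001]), 'contact_force': array([-3.588,  2.707, 20.64 ]), 'moment': array([0.316, 0.525, 0.094]), 'qpos': array([-5.680e-01,  3.590e-01,  1.773e+00, -1.000e-03,  1.003e+00,
       -1.339e+00])}
```

>>> {"op": "send_rows", "data": {
  "increments": [
    {"gripper": 1,"linear": [-0.0003,0,0],"delta_rot": [0,0,-0.1]},
    {"gripper": 1,"linear": [-0.0005,0,0],"delta_rot": [0,0,-0.2]},
    {"gripper": 1,"linear": [-0.0005,0,0],"delta_rot": [0,0,-0.3]},
    {"gripper": 1,"linear": [-0.0005,0,0],"delta_rot": [0,0,-0.4]},
    {"gripper": 1,"linear": [-0.0005,0,0],"delta_rot": [0,0,-0.5]},
    {"gripper": 1,"linear": [-0.0005,0,0],"delta_rot": [0,0,-0.6]},
    {"gripper": 1,"linear": [-0.0005,0,0],"delta_rot": [0,0,-0.6]}
  ]
}}

```text
clock: 12.75
position: [0.4982, -0.2364, 0.0865]
ee_rot: [0.003, 0.643, 0.766, -0.0]
contact_force: [-3.8, 1.1, 21.4]
width: 0.0085
gripper_force: 118.5
```

>>> {"op": "send_rows", "data": {
  "increments": [
    {"gripper": 1,"linear": [0,0,0],"delta_rot": [0,0,-0.1]},
    {"gripper": 1,"linear": [0,0,0],"delta_rot": [0,0,-0.2]},
    {"gripper": 1,"linear": [0,0,0],"delta_rot": [0,0,-0.3]},
    {"gripper": 1,"linear": [0,0,0],"delta_rot": [0,0,-0.4]},
    {"gripper": 1,"linear": [0,0,0],"delta_rot": [0,0,-0.5]},
    {"gripper": 1,"linear": [0,0,0],"delta_rot": [0,0,-0.56]},
    {"gripper": 1,"linear": [0,0,0],"delta_rot": [0,0,-0.56]},
    {"gripper": 1,"linear": [0,0,0],"delta_rot": [0,0,-0.56]}
  ]
}}

```text
clock: 13.55
position: [0.4978, -0.2361, 0.0865]
ee_rot: [0.002, 0.829, 0.559, 0.0]
contact_force: [-3.5, 1.4, 22.9]
width: 0.0088
gripper_force: 118.6
```

```bash
python3 - <<'E'
from h import *
s=get_state(); print({k:np.round(s[k],3) for k in("position","ee_rot","contact_force","moment","qpos")}); q=s["ee_rot"]; print(2.845-2*np.arctan2(q[2],q[1]))
E
```

```text
{'position': array([ 0.498, -0.236,  0.086]), 'ee_rot': array([0.002, 0.829, 0.559, 0.   ]), 'contact_force': array([-3.53 ,  1.448, 22.874]), 'moment': array([0.329, 0.725, 0.114]), 'qpos': array([-0.568,  0.358,  1.775, -0.002,  1.004, -0.182])}
1.6592279773717162
```

>>> {"op": "send_rows", "data": {
  "increments": [
    {"gripper": 1,"linear": [0,0,0],"delta_rot": [0,0,-0.03]},
    {"gripper": 1,"linear": [0,0,0],"delta_rot": [0,0,-0.06]},
    {"gripper": 1,"linear": [0,0,0],"delta_rot": [0,0,-0.06]},
    {"gripper": 1,"linear": [0,0,0],"delta_rot": [0,0,-0.06]}
  ]
}}

```text
clock: 13.95
position: [0.4979, -0.2362, 0.0865]
ee_rot: [0.003, 0.846, 0.534, 0.0]
contact_force: [-4.6, 3.0, 22.3]
width: 0.0085
gripper_force: 118.5
```

```bash
python3 - <<'E'
from h import *
s=get_state(); print({k:np.round(s[k],3) for k in("position","contact_force","moment")}); q=s["ee_rot"]; print(2.845-2*np.arctan2(q[2],q[1]))
d=wshot("pics/w7.png")
c=np.zeros((600,800,3),np.uint8); c[:,:400]=cv2.resize(d["pixels"][195:345,267:367],(400,600),interpolation=cv2.INTER_CUBIC)
t=np.array([.498,-.2347,.09])
for k,n in enumerate(("side","scene")):
    D=shot(n); u0,v0=proj(D,t)[0].astype(int)
    c[k*300:k*300+300,400:]=cv2.resize(D["pixels"][v0-24:v0+24,u0-32:u0+32],(400,300),interpolation=cv2.INTER_CUBIC)
cv2.imwrite("pics/end.png",c)
E
```

```text
{'position': array([ 0.498, -0.236,  0.086]), 'contact_force': array([-4.633,  3.006, 22.26 ]), 'moment': array([0.347, 0.659, 0.088])}
1.71923538645349
```

View pics/end.png

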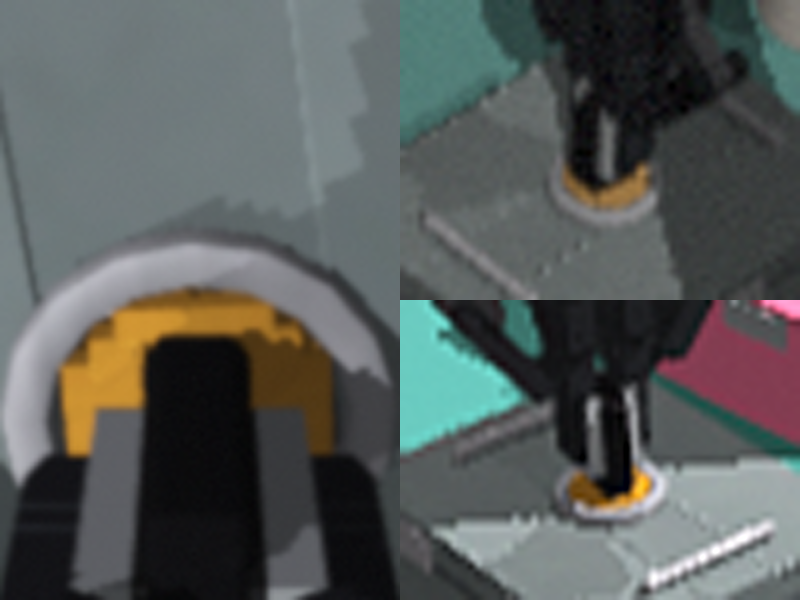

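The final picture shows the head turned with the gripper and not slipped, with the collar on the plug. The hand is at 1.72 rad, so allowing for the play the plug is at about 1.62 rad. Handing in.

```bash
python3 -c "
from rig import sign_off; print(sign_off())"
```

```text
the job is handed in; nothing more can be done
None
```

I handed the job in with the rectangular-headed key pushed home and still gripped, holding the lock turned about 1.62 rad clockwise (estimated from the hand angle); the spare stayed in its block, and the run took about 14 s.

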